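# Pack the nesting cups and lock the travel base

## Robot

A 6-joint arm with a two-finger parallel gripper is mounted at the origin on the work surface. World frame = base frame: x ahead of the robot, y to its left, z up, the work surface at z = 0. Lengths are in m, angles in rad, forces in N, time in s.
With the tool pointing down it reaches from about 0.35 to 1 m from the base axis. Payload 7.1 kg.
Tool frame: the origin (TCP) lies between the finger pads; the fingertips stand 22 mm ahead of it and the grasp point (between the pads) lies 3 mm ahead of it; z points along the fingers, y is the line along which they close (so a half turn about z gives the same grasp; the last joint's range is limited). The gripper opens to 85 mm and grips with 20 to 120 N. Pads are 22 mm wide; open, the fingers measure 114 mm over their backs; the gripper's body (76 mm by 85 mm) begins 54 mm behind the grasp point. The pads swing forward as they close: fully open they stand 13 mm farther back than shut.
Start: joints at [1.31, 0.423, 1.63, -0, 1.089, -0.019], TCP at [0.15, 0.607, 0.233] pointing down, gripper open.
Joint ranges: [-3, 3], [-0.9, 2.11], [0.09, 2.58], [-1.31, 4.45], [0.11, 2.69], [-2.54, 2.54]. Speed limits (rad/s): [2.39, 2.39, 3.01, 3.14, 3.14, 3.14].

## Interface

Orientations are given as a rotation vector (axis times angle).
In Python, from rig import manip gives the robot as it stands. The module is installed in compiled form; this text tells all that it offers. Calls block until the motion is done:
- manip.move_to(position, orientation): joint-space move of the TCP to a pose.
- manip.servo_line(position, orientation=None, rate=0.15): straight line of the TCP; orientation=None keeps the orientation; rate is the mean speed in m/s.
- manip.set_joints(angles): joint-space move.
- manip.command_gripper(opening, f_grip=None): finger opening in m; f_grip is the grip in N (None keeps the last); returns when the fingers have stopped.
- manip.hold(seconds).
- manip.solve_ik(position, orientation): joint angles nearest the present ones, or None.
- manip.camera(name): name is "scene" or "top"; returns a dict with "image" (384x512x3 uint8, red, green, blue), "fx", "fy", "cx", "cy" (pixels), "cam_to_world" (4x4, takes a point from camera to world coordinates). Camera axes: x right, y down, z forward; pixel columns grow to the right and rows downward; lengths in m; the calibration is good to about 2 mm. A picture is of the moment at which its call begins. There is no depth.
A pose or a line that the arm cannot do raises manip.IKError and nothing moves.
- manip.sign_off(): hands the job in; it is judged then, once.
Readings, each from a call of its own:
- manip.get_time(): time.
- manip.get_joint_positions(): joint angles.
- manip.get_joint_vel(): joint speeds.
- manip.get_tau(): joint torques, N m.
- manip.get_position(): TCP position.
- manip.get_ee_rot(): TCP orientation.
- manip.get_contact_force(): force on the tool from outside, world axes, zero at the start.
- manip.get_torque(): the same for the moment, N m.
- manip.get_width(): finger opening in m.
- manip.get_grip_force(): force on a finger pad.
Only numpy, scipy, OpenCV 4.12 (cv2) and the standard library are available. Lean on these libraries where they do the work, as an engineer would, in place of code of your own. Each camera call takes 0.05 s, during which the arm holds its last target. There are 200 camera calls.

## Task

Pack the steel cup set for travel: stand the largest cup on the travel base between the four studs, then nest all the other cups that are there inside it one at a time, from the largest to the smallest, each upright and right down on the floor of the one before. Then take the key from its stand, put it fully into the slot of the hold-down and turn it (never pushing the arm by hand) until the arm is closed over the big cup's flange, and put the key back upright, fully home in its stand. Leave the other things on the bench where they are.

Things in the scene. Friction and masses are not known exactly. Their poses are not given: they have to be found in the camera images.
- cup_a: the largest plain steel cup: round, open, outside diameter 114 mm, 64 high, wall 3, weighted floor 6 mm; foot flange 140 mm diameter, 6 mm thick. On its rim a flat upright lifting tab, 8 mm thick (radially) x 22 wide, up to 98 mm above the underside, flush with the outside. Origin: centre of underside, z up; +x points to the tab, whose middle is 53 mm from the axis. 0.3 to 0.5 kg
- cup_b: the second largest plain steel cup: round, open, outside diameter 97 mm, 64 high, wall 3, weighted floor 4 mm. On its rim a flat upright lifting tab, 8 mm thick (radially) x 22 wide, up to 98 mm above the underside, flush with the outside. Origin: centre of underside, z up; +x points to the tab, whose middle is 44.5 mm from the axis. May be absent. About 0.2 kg
- cup_c: the third largest plain steel cup: round, open, outside diameter 80 mm, 64 high, wall 3, weighted floor 4 mm. On its rim a flat upright lifting tab, 8 mm thick (radially) x 22 wide, up to 98 mm above the underside, flush with the outside. Origin: centre of underside, z up; +x points to the tab, whose middle is 36 mm from the axis. May be absent. About 0.17 kg
- cup_d: the fourth largest plain steel cup: round, open, outside diameter 63 mm, 64 high, wall 3, weighted floor 4 mm. On its rim a flat upright lifting tab, 8 mm thick (radially) x 22 wide, up to 98 mm above the underside, flush with the outside. Origin: centre of underside, z up; +x points to the tab, whose middle is 27.5 mm from the axis. May be absent. About 0.13 kg
- cup_e: the smallest plain steel cup: round, open, outside diameter 46 mm, 64 high, wall 3, weighted floor 4 mm. On its rim a flat upright lifting tab, 8 mm thick (radially) x 22 wide, up to 98 mm above the underside, flush with the outside. Origin: centre of underside, z up; +x points to the tab, whose middle is 19 mm from the axis. May be absent. About 0.1 kg
- carrier: travel base: fixed aluminium plate 170 x 255 x 12 mm with four studs (10 mm diameter, 12 high), 80 mm from the nest point on diagonals at 45 deg to x and y; the largest cup's flange stands between them with 5 mm of play all round. The hold-down is near one end. Origin: underside, below the nest point; the hold-down's axis is 122 mm away along -y
- nest (a point): centre of the place between the four studs, on the plate's upper face, 12 mm above the bench; axes as the carrier
- latch (a joint): hold-down angle (rad), growing counter-clockwise from above: 0 = open (arm along the carrier's +x), 1.571 = closed on its stop, arm pointing at the nest and reaching over the largest cup's flange, 3 mm above it, clear of the cup's wall. Stiff (0.15 N m), stays where left; starts at 0.1 to 0.5. To be turned with the key only
- recess (a point): mouth of the slot in the hold-down's square steel head (44 x 44 mm, top 53 mm above the bench). Slot 26 x 11 mm, 18 deep, 2 mm lead-in. Origin: slot centre at the top face; x along the slot's long side and along the dark arm (20 mm wide, 62 mm from axis to end, 9 to 17 mm above the plate); z up. Turns with the hold-down
- key: key, 100 mm tall, upright in its stand. Going up: flat blade 22 x 8 mm, 16 long; collar of 34 mm diameter from 16 to 22 mm, which rests on the stand or head when the blade is home; 16 mm shank; black flat grip 40 wide (x) x 12 thick (y) from 60 to 100 mm. Origin: centre of the blade's end, x along its width, z up. A half turn fits too; about 7 deg of play in a slot. 0.15 kg
- stand: the key stand: a fixed grey block 56 x 56 x 40 mm. Origin: centre of the underside
- stand_slot (a point): mouth of the stand's slot, at the centre of its top face 40 mm above the bench; 26 x 11 mm and 18 mm deep with a 2 mm lead-in, long side along x
- weight: bystander, leave alone: brass weight with a knob, 44 mm diameter, 58 mm high. Origin: centre of its underside
- ring_weight: bystander, leave alone: steel ring weight, 90 mm diameter, 22 mm thick. Origin: centre of its underside
- spanner: bystander, leave alone: spanner, 170 mm long, lying on the bench near the robot
- oil: bystander, leave alone: amber bottle, 48 mm diameter, 110 mm high. Origin: centre of its underside
- gauge_case: bystander, leave alone: closed grey case 110 x 70 x 30 mm. Origin: centre of its underside
- notebook: bystander, leave alone: notebook 150 x 105 x 14 mm. Origin: centre of its underside
- screwdriver: bystander, leave alone: screwdriver with black handle, 180 mm long
There are look-alikes about, which are no part of the job. Leave any purple or red look-alike of the cup_c alone. What is shaped like the cup_d but pink or yellow is not meant.

How it is judged:
By the outcome, as a careful person would: the job done as asked, in the order asked, and still so for the second after the job is handed in, with the robot touching nothing.
Of cup_b, cup_c, cup_d, cup_e only 3 to 4 are there at a start; the rules pass over those that are not, and their reading is None.
At some moment in a run one of cup_b, cup_c, cup_d may be knocked a few centimetres aside while the robot is not near it.
It also fails if it takes over 208 s, if anything falls off the work surface, if the arm or the gripper's body presses on something with over 40 N, if the wrist force passes 120 N, or if a joint passes its speed limit or range.

## Working session

There is one attempt and no reset: what is moved stays moved. The work goes in short steps, each a Python script; the robot and the scene stay as the last script left them, time stands still between calls to the robot, and variables do not carry over. Pictures are saved under pics/ and viewed, at most 14 in all, crops included, and the job is handed in when it is done.

```bash
mkdir -p pics; python3 - <<'E'
from rig import manip
import cv2,numpy as np
for n in("top","scene"):
    c=manip.camera(n); cv2.imwrite(f"pics/{n}0.png",cv2.resize(c["image"][:,:,::-1],(800,600),interpolation=cv2.INTER_CUBIC))
    np.save(f"pics/{n}0.npy",c["image"])
    print(n,c["fx"],c["fy"],c["cx"],c["cy"],np.round(c["cam_to_world"],4).tolist())
print(manip.get_time(),manip.get_ee_rot())
E
```

```text
top 480.22482582442774 480.22482582442774 258.6433336673919 189.79495996602125 [[0.0069, -0.9867, 0.1625, 0.283], [-1.0, -0.0068, 0.0008, 0.0557], [0.0003, -0.1625, -0.9867, 1.6732], [0.0, 0.0, 0.0, 1.0]]
scene 447.4160120618356 447.4160120618356 252.84352027150553 190.25428735691412 [[-0.3803, 0.727, -0.5717, 1.2238], [0.9249, 0.2961, -0.2386, 0.3328], [-0.0041, -0.6195, -0.785, 0.9877], [0.0, 0.0, 0.0, 1.0]]
0.1 [-3.78941207e-01 -3.11845904e+00  2.22750100e-03]
```

View pics/top0.png

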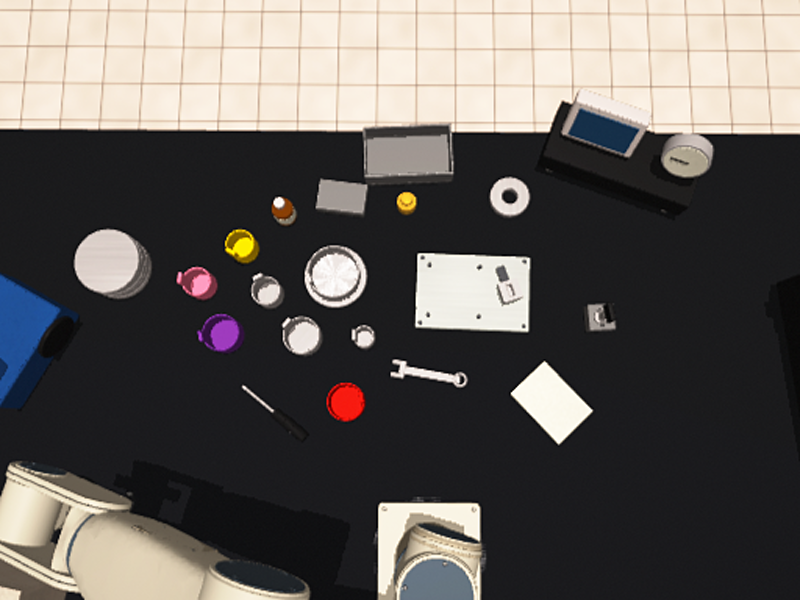

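View pics/scene0.png

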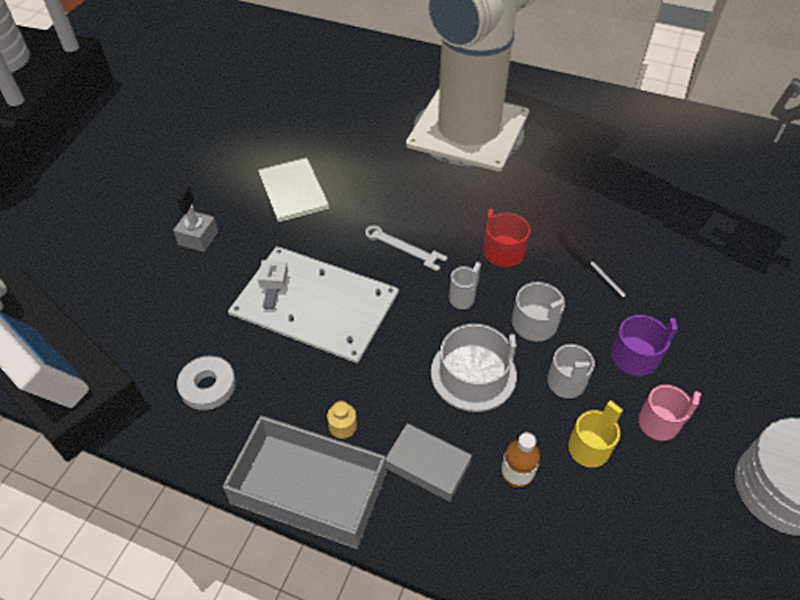

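```bash
cat > crop.py <<'E'
import cv2,numpy as np
def crop(img,x0,y0,w,h,s,out):
    c=cv2.resize(img[y0:y0+h,x0:x0+w,::-1],(w*s,h*s),interpolation=cv2.INTER_CUBIC)
    for k in range(x0-x0%10+10,x0+w,10):
        cv2.line(c,((k-x0)*s,0),((k-x0)*s,6),(0,255,255),1); cv2.putText(c,str(k),((k-x0)*s-10,18),0,.38,(0,255,255),1)
    for k in range(y0-y0%10+10,y0+h,10):
        cv2.line(c,(0,(k-y0)*s),(6,(k-y0)*s),(0,255,255),1); cv2.putText(c,str(k),(8,(k-y0)*s+4),0,.38,(0,255,255),1)
    cv2.imwrite(out,c)
E
python3 - <<'E'
from crop import *
t=np.load("pics/top0.npy")
crop(t,150,150,100,85,7,"pics/c1.png"); crop(t,262,155,136,62,5,"pics/c2.png")
E
```

```text
(no output)
```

View pics/c1.png

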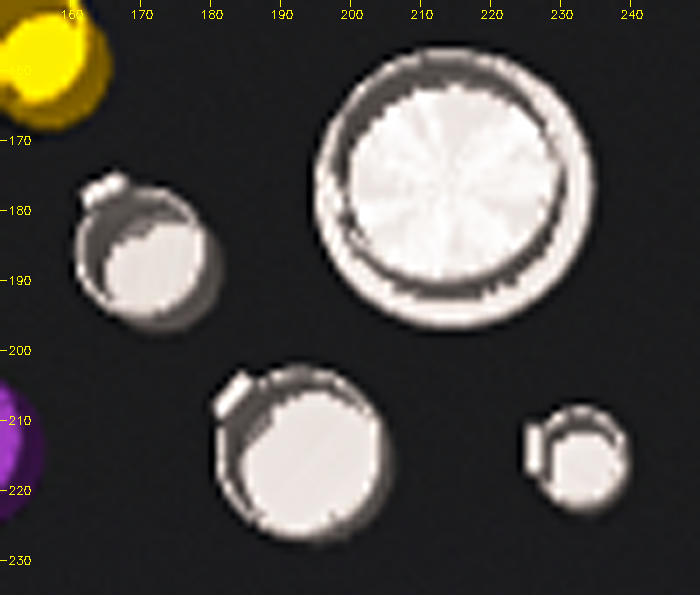

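View pics/c2.png

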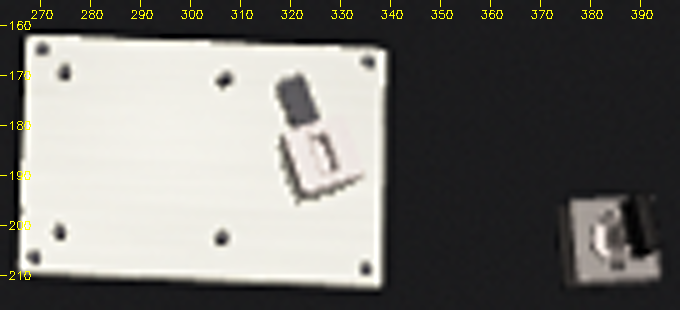

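The top view shows cup_a (flanged, native ~214,176), with the plain steel cups at ~(170,186), ~(192,214) and ~(233,215). Their widths of about 19, 24 and 14 px give 63, 80 and 46 mm, so they are cup_d, cup_c and cup_e, and cup_b is absent. The coloured cups are decoys. I'll fit the poses and overlay them on the scene view to check.

```bash
cat > geo.py <<'E'
import numpy as np,cv2
from scipy.optimize import least_squares
K={"top":(480.2248,258.6433,189.795,np.array([[0.0069,-0.9867,0.1625,0.283],[-1,-0.0068,0.0008,0.0557],[0.0003,-0.1625,-0.9867,1.6732]])),
"scene":(447.416,252.8435,190.2543,np.array([[-0.3803,0.727,-0.5717,1.2238],[0.9249,0.2961,-0.2386,0.3328],[-0.0041,-0.6195,-0.785,0.9877]]))}
def ray(cam,u,v,z):
    f,cx,cy,T=K[cam]; d=T[:,:3]@[(u-cx)/f,(v-cy)/f,1]; o=T[:,3]
    return o+d*(z-o[2])/d[2]
def proj(cam,P):
    f,cx,cy,T=K[cam]; q=(np.atleast_2d(P)-T[:,3])@T[:,:3]
    return q[:,:2]/q[:,2:]*f+[cx,cy]
def place(pts,x,y,a):
    c,s=np.cos(a),np.sin(a); p=np.asarray(pts,float)
    return np.c_[x+c*p[:,0]-s*p[:,1],y+s*p[:,0]+c*p[:,1],p[:,2]]
def circ(r,z): t=np.linspace(0,2*np.pi,60); return np.c_[r*np.cos(t),r*np.sin(t),t*0+z]
def rect(x0,x1,y0,y1,z): return np.array([[x0,y0,z],[x1,y0,z],[x1,y1,z],[x0,y1,z],[x0,y0,z]])
def tab(r): return rect(r-.008,r,-.011,.011,.098)
E
python3 - <<'E'
from geo import *
from crop import crop
def nat(X,Y,s,x0,y0): return (X+.5)/s-.5+x0,(Y+.5)/s-.5+y0
n1=lambda X,Y:nat(X,Y,7,150,150); n2=lambda X,Y:nat(X,Y,5,262,155)
cups={"a":((453.5,187.5),.006,.057,None),"c":((300,452),.064,.040,(233,395)),"d":((142,252),.064,.0315,(104,190)),"e":((582,457),.064,.023,(534,449))}
res={}
for k,(c,z,r,t) in cups.items():
    p=ray("top",*n1(*c),z)[:2]; a=0
    if t: q=ray("top",*n1(*t),.098)[:2]-p; a=np.arctan2(q[1],q[0]); print(k,"tab r",np.hypot(*q),"want",r-.004)
    res[k]=(*p,a); print(k,np.round(res[k],4), np.hypot(*p))
studs=[ray("top",*n2(*c),.020)[:2] for c in((65,73),(224,79),(60,232),(221,238))]
S=np.array(studs); print("nest",S.mean(0),"sides",[np.hypot(*(S[i]-S[j])) for i,j in((0,1),(2,3),(0,2),(1,3))])
d=S[0]-S[1]+S[2]-S[3]; yaw=np.arctan2(d[1],d[0])-np.pi/2; print("yaw",yaw)
pc=np.array([ray("top",*n2(*c),.012)[:2] for c in((27,36),(386,48),(382,288),(18,275))]); print("plate",pc.round(4).tolist())
nest=S.mean(0); ax=nest+.122*np.array([np.sin(yaw),-np.cos(yaw)])
sl=ray("top",*n2(325,155),.053); print("axis",ax,"slot seen",sl)
st=np.array([ray("top",*n2(*c),.04)[:2] for c in((572,197),(656,195),(660,282),(575,284))]); print("stand",st.mean(0),st.round(4).tolist())
print("grip top", ray("top",*n2(637,225),.1))
s=np.load("pics/scene0.npy")
crop(s,270,195,130,90,6,"pics/s1.png"); crop(s,100,105,155,105,5,"pics/s2.png")
E
```

```text
a [0.6046 0.2139 0.    ] 0.6413495226828947
c tab r 0.036020419750507245 want 0.036000000000000004
c [0.4634 0.2794 0.8775] 0.541103860208773
d tab r 0.027230181070867897 want 0.0275
d [0.5605 0.3591 0.4903] 0.6656228710105155
e tab r 0.020809013560438513 want 0.019
e [0.4619 0.1437 1.578 ] 0.4837349832503923
nest [ 0.57083852 -0.05276589] sides [np.float64(0.11175804044300322), np.float64(0.1119330091054446), np.float64(0.11288693505225325), np.float64(0.11278998554400392)]
yaw -0.03110629966974865
plate [[0.6572, 0.0282], [0.6503, -0.2258], [0.4795, -0.2196], [0.4868, 0.0337]]
axis [ 0.56704416 -0.17470687] slot seen [ 0.56600725 -0.1755968   0.053     ]
stand [ 0.51087821 -0.37608667] [[0.5401, -0.347], [0.5419, -0.4049], [0.4816, -0.4053], [0.4799, -0.3471]]
grip top [ 0.51220459 -0.37463466  0.1       ]
```

View pics/s1.png

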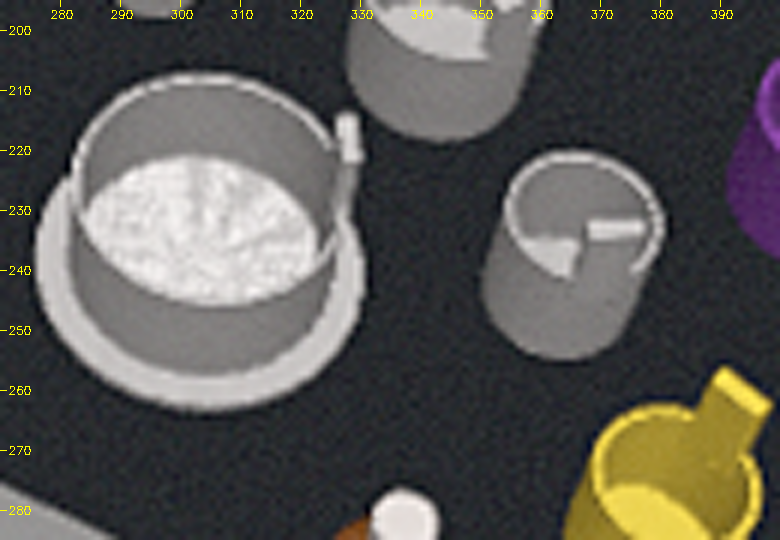

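View pics/s2.png

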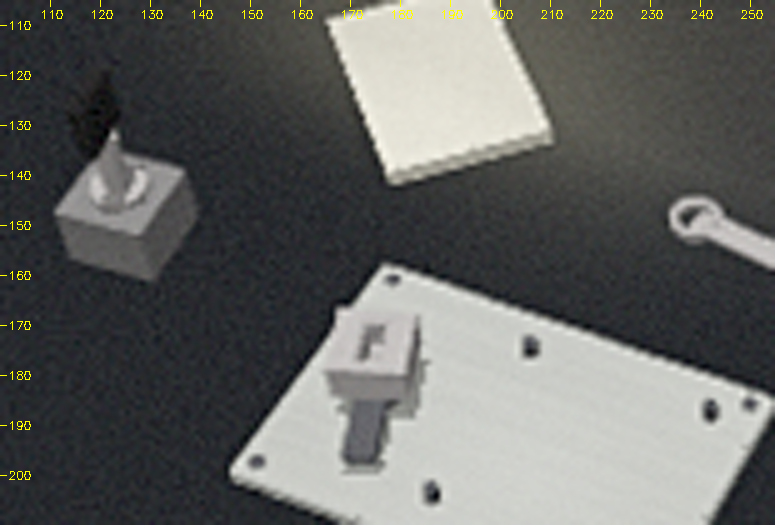

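```bash
python3 - <<'E'
from geo import *
from crop import crop
def nat(X,Y,s,x0,y0): return (X+.5)/s-.5+x0,(Y+.5)/s-.5+y0
s1=lambda X,Y:nat(X,Y,6,270,195); s2=lambda X,Y:nat(X,Y,5,100,105); n2=lambda X,Y:nat(X,Y,5,262,155)
A=np.array([.6046,.2139])
q=ray("scene",*s1(347,138),.098)[:2]; d=q-A; print("a tab",q,np.hypot(*d),np.arctan2(d[1],d[0]))
fl=ray("scene",*s1(200,250),.006); print("a flange by scene",fl)
q=ray("scene",*s1(617,229),.098)[:2]-[.5605,.3591]; print("d tab",np.hypot(*q),np.arctan2(q[1],q[0]))
ax=np.array([.567,-.1747]); e=ray("top",*n2(289,78),.029)[:2]-ax; print("arm end",np.hypot(*e),np.arctan2(e[1],e[0])+.031)
e=ray("scene",*s2(361,466),.029)[:2]-ax; print("arm end scene",np.hypot(*e),np.arctan2(e[1],e[0])+.031)
c=np.array([ray("scene",*s2(*p),.04)[:2] for p in((55,212),(112,150),(185,170),(145,235))]); print("stand",c.round(4).tolist(),c.mean(0))
# overlay all
L=[]
for (r,z),(x,y,a) in (((.057,.064),(*A,np.arctan2(d[1],d[0]))),((.04,.064),(.4634,.2794,.8775)),((.0315,.064),(.5605,.3591,.4903)),((.023,.064),(.4619,.1437,1.578))):
    L+=[place(circ(r,z),x,y,a),place(tab(r),x,y,a)]
K2=[place(rect(-.028,.028,-.028,.028,.04),.511,-.376,0),place(rect(-.02,.02,-.006,.006,.1),.511,-.376,0),place(rect(-.02,.02,-.006,.006,.06),.511,-.376,0),
 place(rect(-.022,.022,-.022,.022,.053),*ax,.32),place(rect(-.013,.013,-.0055,.0055,.053),*ax,.32),place(rect(0.022,.062,-.01,.01,.029),*ax,.32)]
def ov(cam,x0,y0,w,h,s,L):
    crop(np.load(f"pics/{cam}0.npy"),x0,y0,w,h,s,"pics/tmp.png"); im=cv2.imread("pics/tmp.png")
    for P in L: cv2.polylines(im,[np.int32(((proj(cam,P)+.5-[x0,y0])*s-.5)*8)],False,(0,255,0),1,0,3)
    return cv2.resize(im,(400,300))
a=np.vstack([np.hstack([ov("top",150,155,100,75,8,L),ov("scene",270,160,140,105,7,L)]),np.hstack([ov("top",310,160,92,69,8,K2),ov("scene",105,110,100,75,8,K2)])])
cv2.imwrite("pics/ov.png",a)
E
```

```text
a tab [0.58565435 0.2611121 ] 0.05087160295223141 1.952412618898167
a flange by scene [0.6000543  0.21181537 0.006     ]
d tab 0.029690530411622416 0.42901000434318504
arm end 0.06099204237884959 0.36421728895692174
arm end scene 0.06916150176753144 0.37894019980098115
stand [[0.5415, -0.4021], [0.4851, -0.3992], [0.4831, -0.3497], [0.5375, -0.3433]] [ 0.51178775 -0.3735866 ]
```

View pics/ov.png

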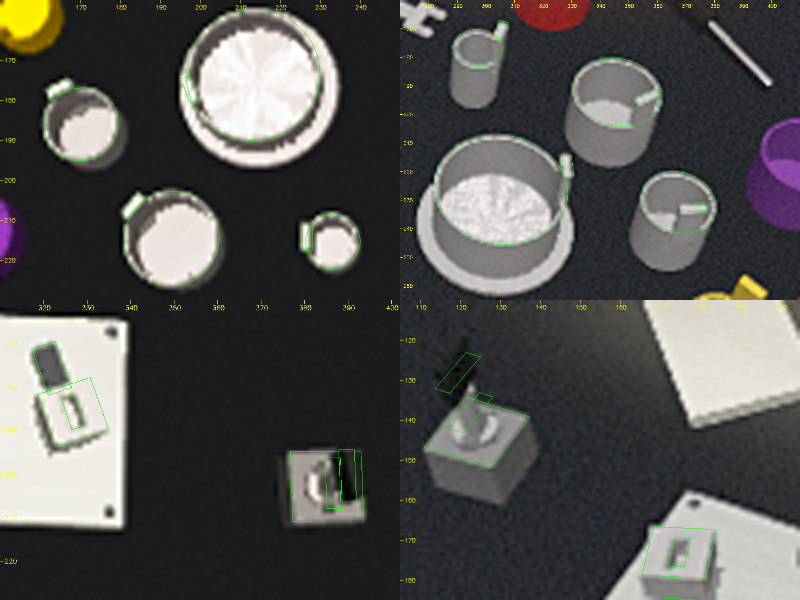

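Overlays match in both cameras, so cup_a, c, d, e, the latch (~0.33 rad) and the stand are confirmed. Next I pick cup_a.

```bash
cat > rob.py <<'E'
import numpy as np
from scipy.spatial.transform import Rotation as Rn
from rig import manip as m
NEST=np.array([.5705,-.0528])
def ori(psi):
    y=np.array([np.cos(psi),np.sin(psi),0]); z=np.array([0,0,-1.]); return Rn.from_matrix(np.c_[np.cross(y,z),y,z]).as_rotvec()
def best(p,psi):
    """closing direction psi or psi+pi, whichever moves the wrist least within range"""
    q0=np.array(m.get_joint_positions()); c=[]
    for a in(psi,psi+np.pi):
        q=m.solve_ik(list(p),list(ori(a)))
        if q is not None: c.append((np.abs(np.array(q)-q0).max()+(5 if abs(q[5])>2.3 else 0),a))
    return min(c)[1]
def fz(): return m.get_contact_force()[2]
def down(z,stop=4,step=.001):
    """creep down to z or until the upward force rises by stop"""
    f0=fz()
    while True:
        p=np.array(m.get_position())
        if p[2]<=z+1e-4: return False
        m.servo_line([XY[0],XY[1],max(z,CMD[0]-step)],rate=.03); CMD[0]=max(z,CMD[0]-step)
        if fz()-f0>stop: return True
        if CMD[0]<=z: return False
CMD=[0]; XY=[0,0]
def start(p): XY[:]=p[:2]; CMD[0]=p[2]
def pick(x,y,a,rt,grip=80,h=.090,lift=.16):
    px,py=x+rt*np.cos(a),y+rt*np.sin(a); hi=[px,py,h+lift-.09]
    psi=best(hi,a); m.command_gripper(.032); m.move_to(hi,list(ori(psi)))
    m.servo_line([px,py,h],rate=.12); m.command_gripper(0,grip)
    print("width",m.get_width(),"grip",m.get_grip_force(),"t",m.get_time(),flush=True)
def over(a,rt,z,grasp_a):
    """go above the nest with the tab pointing to a, keeping the sense of the grasp"""
    cur=Rn.from_rotvec(m.get_ee_rot()).as_matrix()[:,1]; flip=np.cos(np.arctan2(cur[1],cur[0])-grasp_a)<0
    psi=a+(np.pi if flip else 0); p=[NEST[0]+rt*np.cos(a),NEST[1]+rt*np.sin(a),z]
    m.move_to(p,list(ori(psi))); return p
def shot(name):
    im=m.camera("top")["image"]; np.save(f"pics/{name}.npy",im); return im
E
python3 - <<'E'
from rob import *
q0=np.array(m.get_joint_positions())
for n,p,a in(("a",[.5856,.2611,.16],1.952),("aN",[.55,0,.2],1.95),("c",[.486,.307,.16],.8775),("cN",[.6,-.035,.2],.5),("d",[.585,.372,.16],.49),("dN",[.585,-.076,.2],-1.),("e",[.462,.163,.16],1.578),("eN",[.551,-.053,.2],3.14),("k",[.511,-.376,.15],1.57),("l0",[.567,-.175,.2],1.9),("l1",[.567,-.175,.2],3.11)):
    print(n,[None if (q:=m.solve_ik(p,list(ori(b)))) is None else round(q[5],2) for b in(a,a+np.pi)])
x,y,a=.6046,.2139,1.952
pick(x,y,a,.053,grip=100)
p=m.get_position(); m.servo_line([p[0],p[1],.19],rate=.12); print("f",m.get_contact_force(),"w",m.get_width(),m.get_time())
E
```

```text
a [np.float64(-1.55), np.float64(1.59)]
aN [np.float64(-1.97), np.float64(1.17)]
c [np.float64(-0.33), None]
cN [np.float64(-0.58), None]
d [np.float64(0.06), None]
dN [np.float64(0.85), np.float64(-2.29)]
e [np.float64(-1.26), np.float64(1.88)]
eN [None, np.float64(-0.12)]
k [np.float64(-2.22), np.float64(0.92)]
l0 [np.float64(-2.22), np.float64(0.92)]
l1 [None, np.float64(-0.29)]
width 0.0041858232133016515 grip 99.0283191204071 t 3.7667
f [-0.51568521  0.02809704 -3.26553933] w 0.004288474851231777 4.75
```

```bash
python3 - <<'E'
from rob import *
from crop import crop
c=m.camera("scene")["image"]; crop(c,200,100,200,150,4,"pics/v1.png"); shot("a1")
E
```

```text
(no output)
```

View pics/v1.png

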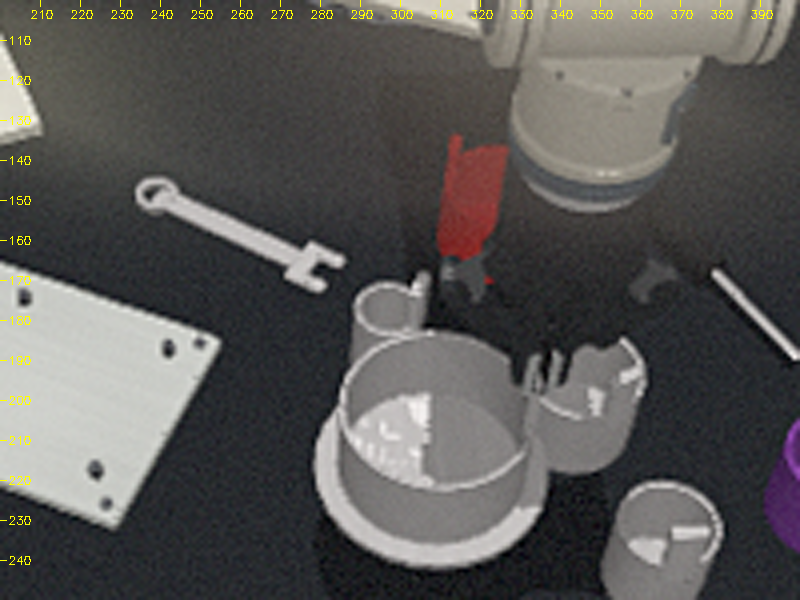

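The cup hangs level in the gripper. I carry it to the nest.

```bash
python3 - <<'E'
from rob import *
from crop import crop
p=over(1.95,.053,.19,1.952); 
p[1]+=.001
m.servo_line([p[0],p[1],.109],rate=.12); start(m.get_position()[:2].__class__([p[0],p[1]]) if 0 else [p[0],p[1],.109])
print("touch",down(.099,stop=3),CMD,m.get_contact_force(),m.get_time())
crop(shot("a2"),255,150,100,75,8,"pics/v2.png")
E
```

```text
touch True [0.108] [ 3.36756535 -1.79678687 23.00211166] 6.975
```

View pics/v2.png

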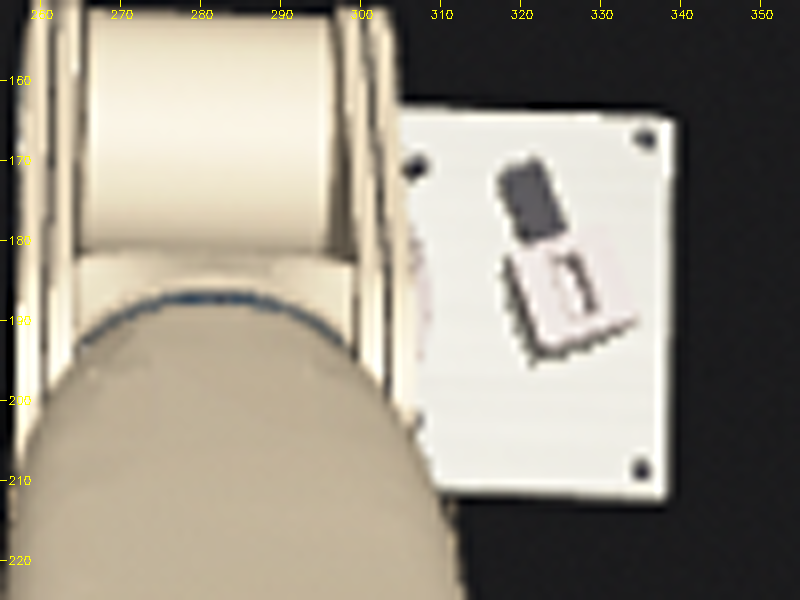

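```bash
python3 - <<'E'
from rob import *
from geo import *
from crop import crop
c=m.camera("scene")["image"]; x0,y0,s=160,150,7
crop(c,x0,y0,110,85,s,"pics/v3.png"); im=cv2.imread("pics/v3.png")
for z in(.018,): cv2.polylines(im,[np.int32(((proj("scene",place(circ(.07,z),*NEST,0))+.5-[x0,y0])*s-.5)*8)],False,(0,255,0),1,0,3)
cv2.polylines(im,[np.int32(((proj("scene",place(circ(.057,.076),*NEST,0))+.5-[x0,y0])*s-.5)*8)],False,(0,0,255),1,0,3)
cv2.imwrite("pics/v3.png",im); print(m.get_position(),m.get_width(),m.get_torque())
E
```

```text
[ 0.55600813 -0.00209762  0.11152853] 0.004154861093028468 [-0.18482906  0.21536952  0.01828482]
```

View pics/v3.png

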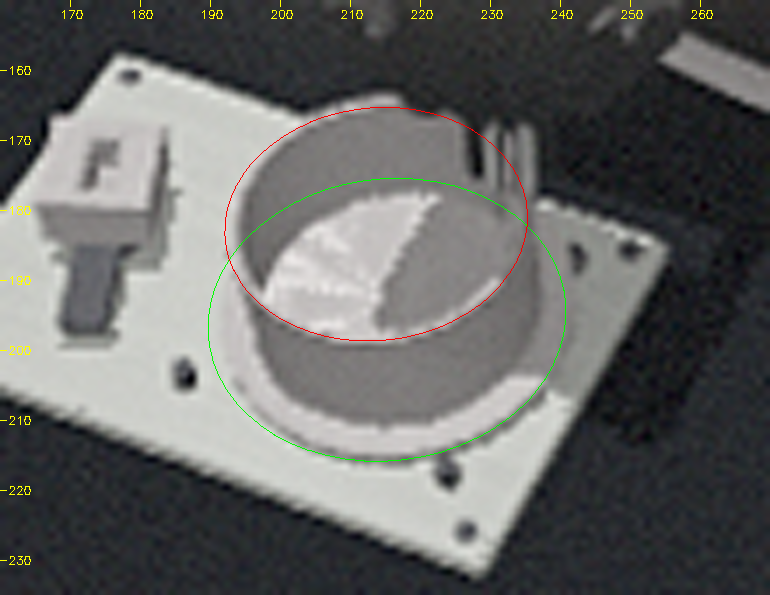

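```bash
python3 - <<'E'
from rob import *
from geo import *
from crop import crop
m.servo_line([.5509,-.0026,.125],rate=.1); m.hold(.3); print(m.get_position(),m.get_contact_force(),m.get_torque(),m.get_ee_rot(),ori(1.95))
c=m.camera("scene")["image"]; np.save("pics/sc4.npy",c); x0,y0,s=160,150,7
crop(c,x0,y0,110,85,s,"pics/v4.png"); im=cv2.imread("pics/v4.png")
for r,z,k in((.07,.041,(0,255,0)),(.057,.099,(0,0,255))): cv2.polylines(im,[np.int32(((proj("scene",place(circ(r,z),*NEST,0))+.5-[x0,y0])*s-.5)*8)],False,k,1,0,3)
cv2.imwrite("pics/v4.png",im)
E
```

```text
[ 0.55047986 -0.00253565  0.12428267] [ 0.33593203  0.03608673 -2.74866686] [ 0.1566276   0.03678071 -0.00312967] [ 5.91971762e-01 -3.08410613e+00 -3.85521487e-04] [ 0.59208931 -3.08529328 -0.        ]
```

View pics/v4.png

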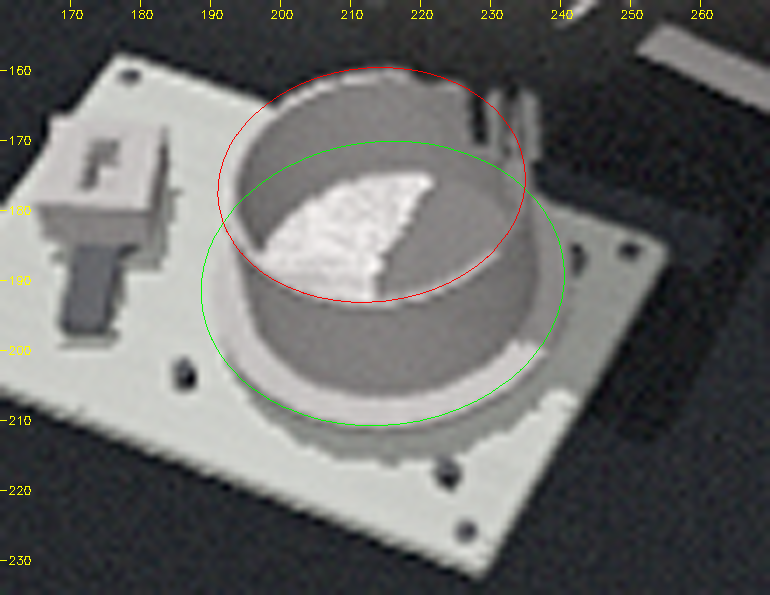

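```bash
python3 - <<'E'
from geo import *
s2=lambda p:((p[0]+.5)/7-.5+160,(p[1]+.5)/7-.5+150)
st=[ray("scene",*s2(p),.02)[:2] for p in((185,375),(447,475),(577,258))]; print(np.array(st).round(4).tolist(), "nest by diag", (st[0]+st[2])/2, [np.hypot(*(st[i]-st[j])) for i,j in((0,1),(1,2))])
rim=[s2(p) for p in((237,215),(262,130),(300,97),(380,77),(440,85),(400,300),(450,283),(500,250),(528,215))]
fl=[s2(p) for p in((211,300),(225,340),(260,385),(310,413),(370,425),(430,420),(490,395),(545,350))]
from scipy.spatial.transform import Rotation as R
def res(v,tilt):
    x,y,z=v[:3]; Rm=R.from_rotvec([v[3],v[4],0]).as_matrix() if tilt else np.eye(3)
    out=[]
    for pts,r,h in((rim,.057,.064),(fl,.07,.006)):
        c=np.array([x,y,z])+Rm@[0,0,h]; C=(circ(r,0)@Rm.T)+c
        for u in pts:
            q=proj("scene",C); d=np.hypot(*(q-u).T); i=d.argmin()
            # signed distance
            cc=proj("scene",c)[0]; out.append(np.sign(np.hypot(*(np.array(u)-cc))-np.hypot(*(q[i]-cc)))*d[i])
    return out
from functools import partial
import geo
geo_c=circ
def circ(r,z): t=np.linspace(0,2*np.pi,720); return np.c_[r*np.cos(t),r*np.sin(t),t*0+z]
for t in(0,1):
    r=least_squares(res,[.57,-.05,.03]+[0,0]*t,args=(t,),diff_step=1e-3,x_scale=[.01]*3+[.05]*2*t); print(t,r.x.round(4),"rms px",np.sqrt(np.mean(r.fun**2)))
E
```

```text
[[0.628, -0.1114], [0.6324, 0.0016], [0.5179, 0.0057]] nest by diag [ 0.57293445 -0.05286903] [np.float64(0.11313020732372371), np.float64(0.11461956037437923)]
0 [ 0.5545 -0.0582  0.012 ] rms px 0.3504676587721842
1 [ 0.5612 -0.0544  0.0188  0.0099 -0.0481] rms px 0.2741016517836105
```

```bash
python3 - <<'E'
from geo import *
from scipy.spatial.transform import Rotation as R
s2=lambda p:((p[0]+.5)/7-.5+160,(p[1]+.5)/7-.5+150)
def circ(r,z): t=np.linspace(0,2*np.pi,1440); return np.c_[r*np.cos(t),r*np.sin(t),t*0+z]
rim=[s2(p) for p in((237,215),(262,130),(300,97),(380,77),(440,85),(400,300),(450,283),(500,250),(528,215))]
fl=[s2(p) for p in((211,300),(225,340),(260,385),(310,413),(370,425),(430,420),(490,395),(545,350))]
def res(v,z,tilt):
    Rm=R.from_rotvec([*v[2:4],0]).as_matrix() if tilt else np.eye(3); out=[]
    for pts,r,h in((rim,.057,.064),(fl,.07,.006)):
        c=np.array([v[0],v[1],z])+Rm@[0,0,h]; q=proj("scene",circ(r,0)@Rm.T+c); cc=proj("scene",c)[0]
        for u in pts:
            d=np.hypot(*(q-u).T); i=d.argmin(); out.append(np.sign(np.hypot(*(np.array(u)-cc))-np.hypot(*(q[i]-cc)))*d[i])
    return out
for z in(.022,.028,.034):
  for t in(0,1):
    r=least_squares(res,[.57,-.05]+[0,0]*t,args=(z,t),diff_step=1e-3,x_scale=[.01]*2+[.05]*2*t); print(z,t,r.x.round(4),"rms",np.sqrt(np.mean(r.fun**2)).round(3))
    print("   z(tilted) low dir deg",np.degrees(np.arctan2(r.x[2],-r.x[3])) if t else "",)
E
```

```text
0.022 0 [ 0.561 -0.054] rms 0.463
   z(tilted) low dir deg 
0.022 1 [ 0.5633 -0.053   0.0126 -0.0469] rms 0.308
   z(tilted) low dir deg 14.993266228864064
0.028 0 [ 0.565  -0.0515] rms 0.563
   z(tilted) low dir deg 
0.028 1 [ 0.5676 -0.0501  0.0178 -0.0552] rms 0.393
   z(tilted) low dir deg 17.838345105935588
0.034 0 [ 0.5688 -0.0489] rms 0.675
   z(tilted) low dir deg 
0.034 1 [ 0.5717 -0.0471  0.0253 -0.0581] rms 0.488
   z(tilted) low dir deg 23.524162221400704
```

```bash
python3 - <<'E'
from rob import *
def trial(dx,dy):
    x,y=.5509+dx,-.0036+dy
    m.servo_line([x,y,.122],rate=.06); m.hold(.2); f0=fz()
    z=.122
    while z>.100:
        z-=.001; m.servo_line([x,y,z],rate=.04); f=np.array(m.get_contact_force())
        if f[2]-f0>5: break
    print(dx,dy,"stop z",round(z,4),np.round(f,1),np.round(m.get_torque(),2),np.round(m.get_position(),4),m.get_time(),flush=True)
    return z
for d in((.002,-.004),(.005,-.006),(.005,-.002)):
    if trial(*d)<.1065: break
E
```

```text
0.002 -0.004 stop z 0.103 [-1.1  0.9  2. ] [ 0.22  0.16 -0.03] [ 0.5531 -0.0076  0.1032] 12.9417
```

It is between the studs now, touching at z=.103. I lower it the last bit and release.

```bash
python3 - <<'E'
from rob import *
from geo import *
from crop import crop
for z in(.102,.101,.100):
    m.servo_line([.5529,-.0076,z],rate=.03)
    print(z,fz())
    if fz()>8: break
m.command_gripper(.03); print(m.get_contact_force())
p=m.get_position(); m.servo_line([p[0],p[1],.21],rate=.2)
t0=np.load("pics/top0.npy").astype(int)
m.set_joints([1.9]+list(m.get_joint_positions())[1:]) if 0 else None
m.move_to([.45,.33-.12,.30],list(ori(best([.45,.21,.30],.88))))
t=shot("a3"); crop(t,255,150,100,75,5,"pics/t1.png"); s=m.camera("scene")["image"]; np.save("pics/sc5.npy",s)
im=[]
for cam,I,x0,y0,w,h,sc in(("top",t,255,150,100,75,4),("scene",s,165,155,100,75,4),("top",t,150,155,100,75,4),("scene",s,270,160,100,75,4)):
    crop(I,x0,y0,w,h,sc*2,"pics/tmp.png"); a=cv2.imread("pics/tmp.png")
    L=[place(circ(.07,.018),*NEST,0)]+[place(circ(r,.064),x,y,0) for r,x,y in((.04,.4634,.2794),(.0315,.5605,.3591),(.023,.4619,.1437))]
    for P in L: cv2.polylines(a,[np.int32(((proj(cam,P)+.5-[x0,y0])*sc*2-.5)*8)],False,(0,255,0),1,0,3)
    im.append(cv2.resize(a,(400,300)))
cv2.imwrite("pics/v5.png",np.vstack([np.hstack(im[:2]),np.hstack(im[2:])])); print(m.get_time())
E
```

```text
0.102 12.563657790023472
[-0.13386174  0.15964181 -0.29320708]
15.7083
```

View pics/v5.png

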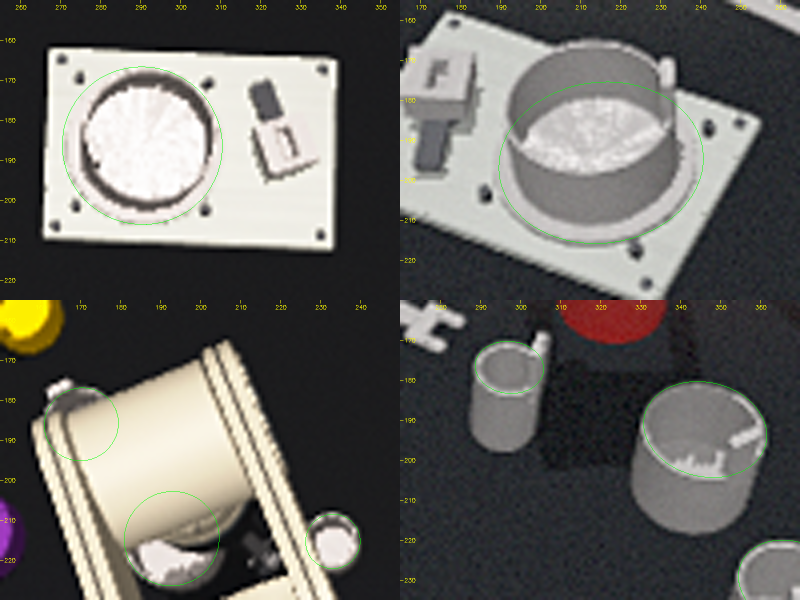

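cup_a stands flat between the studs (top view ~290,185), and c, d and e match their outlines, so none has moved. Next is cup_c.

```bash
cat >> rob.py <<'E'
def nestcup(x,y,a,rt,ta,zf,grip=60,off=(0,0)):
    pick(x,y,a,rt,grip); p=m.get_position(); m.servo_line([p[0],p[1],.25],rate=.2)
    print("lift f",round(fz(),2),"w",round(m.get_width(),4))
    return over(ta,rt,.25,a)
def lower(p,zf,z0=.18,off=(0,0),lim=5):
    x,y=p[0]+off[0],p[1]+off[1]; m.servo_line([x,y,z0],rate=.15); m.hold(.1); f0=fz(); z=z0
    while z>zf-.003:
        z-=.0015; m.servo_line([x,y,z],rate=.05); f=np.array(m.get_contact_force())
        if f[2]-f0>lim: break
    print("stop z",round(z,4),"want",zf,np.round(f,1),np.round(m.get_torque(),2),np.round(m.get_position(),4),m.get_time(),flush=True); return z
def release(up=.25,w=.024):
    m.command_gripper(w); p=m.get_position(); print("rel",np.round(m.get_contact_force(),2)); m.servo_line([p[0],p[1],up],rate=.2)
E
python3 - <<'E'
from rob import *
p=nestcup(.4634,.2794,.8775,.036,.5,.108)
z=lower(p,.108)
if z<.1105: release()
E
```

```text
width 0.005743940295042711 grip 60.56735157966614 t 17.7333
lift f -2.22 w 0.0055
stop z 0.108 want 0.108 [-0.5  1.6  6.3] [ 0.27  0.23 -0.  ] [ 0.603  -0.0354  0.1092] 32.7583
rel [ 0.62 -0.24 -0.23]
```

```bash
python3 - <<'E'
from rob import *
from geo import *
from crop import crop
m.move_to([.45,.21,.30],list(ori(best([.45,.21,.30],.49))))
t=shot("b3"); s=m.camera("scene")["image"]; im=[]
cc=np.r_[NEST,.5]
for cam,I,x0,y0,w,h in(("top",t,262,155,60,45),("scene",s,180,150,60,45),("top",t,150,160,80,60),("scene",s,320,190,80,60)):
    sc=800//w; crop(I,x0,y0,w,h,sc,"pics/tmp.png"); a=cv2.imread("pics/tmp.png")
    L=[place(circ(.057,.076),*NEST,0),place(circ(.04,.082),*NEST,0),place(tab(.04)+[0,0,.018],*cc)]+[place(circ(r,.064),x,y,0) for r,x,y in((.0315,.5605,.3591),(.023,.4619,.1437))]+[place(tab(.0315),.5605,.3591,.49)]
    for P in L: cv2.polylines(a,[np.int32(((proj(cam,P)+.5-[x0,y0])*sc-.5)*8)],False,(0,255,0),1,0,3)
    im.append(cv2.resize(a,(400,300)))
cv2.imwrite("pics/v6.png",np.vstack([np.hstack(im[:2]),np.hstack(im[2:])])); print(m.get_time())
E
```

```text
35.1583
```

View pics/v6.png

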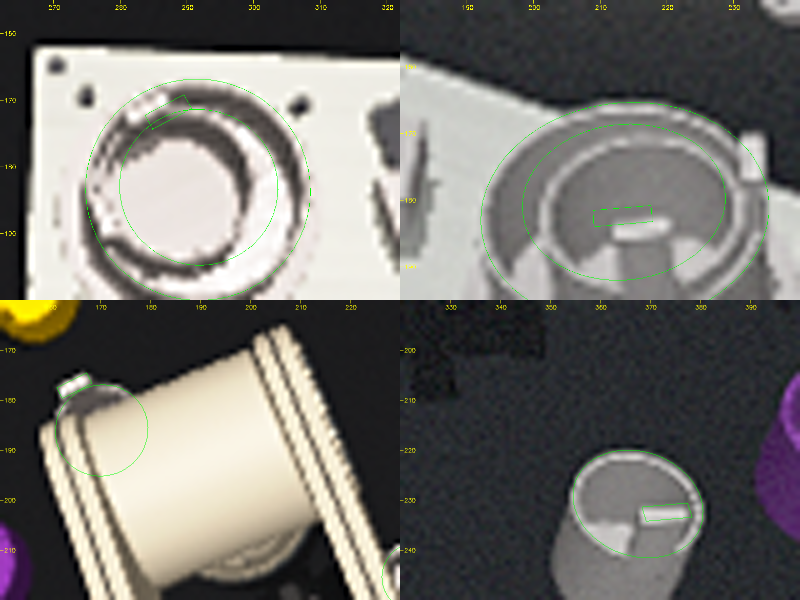

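```bash
python3 - <<'E'
from geo import *
k=400/60
T=lambda X,Y,x0,y0:((X+.5)/k-.5+x0,(Y+.5)/k-.5+y0)
print("tab top",ray("top",*T(148,107,262,155),.116),"tab scene",ray("scene",*T(243,228,180,150),.116))
print("rim scene centre", ray("scene",*T(240.5,215,180,150),.082), "exp px", T(223.5,201,180,150), proj("scene",[.5705,-.0528,.082]))
print("floor/rim top: inner floor", ray("top",*T(178,195,262,155),.022))
E
```

```text
tab top [ 0.60430476 -0.02573746  0.116     ] tab scene [ 0.60467734 -0.02568248  0.116     ]
rim scene centre [ 0.57494011 -0.04338784  0.082     ] exp px (213.1, 179.725) [[213.11009931 179.58902112]]
floor/rim top: inner floor [ 0.57678343 -0.04628916  0.022     ]
```

```bash
cat >> rob.py <<'E'
def insert(p,zf,zrim,offs,lim=4):
    """lower through a rim: slow near the rim, faster inside, slow at the floor; try small offsets when it lands on the rim"""
    for ox,oy in offs:
        x,y=p[0]+ox,p[1]+oy; z=zrim+.006; m.servo_line([x,y,z],rate=.12); m.hold(.15); f0=fz()
        while z>zf-.003:
            st=.002 if z>zrim-.006 or z<zf+.006 else .006
            z-=st; m.servo_line([x,y,z],rate=.06); f=np.array(m.get_contact_force())
            if f[2]-f0>lim: break
        print("off",ox,oy,"stop z",round(z,4),"want",zf,np.round(f,1),np.round(m.get_position(),4),round(m.get_time(),1),flush=True)
        if z<zf+.003: return True
    return False
E
python3 - <<'E'
from rob import *
import rob
rob.NEST=np.array([.5738,-.0436])
p=nestcup(.5605,.3591,.4903,.0275,-1.0,.112)
s=.004
if insert(p,.112,.172,[(0,0),(s,0),(0,s),(-s,0),(0,-s)]): release()
E
```

```text
width 0.005648690555356866 grip 60.7232666015625 t 37.475
lift f -1.79 w 0.0056
off 0 0 stop z 0.17 want 0.112 [-1.3 -2.3  4. ] [ 0.5892 -0.0669  0.1704] 41.9
off 0.004 0 stop z 0.168 want 0.112 [ 0.1 -2.1  5.1] [ 0.5935 -0.0671  0.1688] 43.6
off 0 0.004 stop z 0.17 want 0.112 [ 0.2 -2.   6. ] [ 0.5895 -0.0631  0.1707] 45.0
off -0.004 0 stop z 0.17 want 0.112 [ 1.8 -2.1  8. ] [ 0.5856 -0.0672  0.1711] 46.4
off 0 -0.004 stop z 0.17 want 0.112 [ 1.4 -0.9  3.2] [ 0.5889 -0.0708  0.1702] 47.8
```

```bash
python3 - <<'E'
from rob import *
p=[.5738+.0275*np.cos(-1.),-.0436+.0275*np.sin(-1.)]
if insert(p,.112,.172,[(.004,-.006),(.001,-.009),(.007,-.009),(.008,-.004)]): release()
print(m.get_width())
E
```

```text
off 0.004 -0.006 stop z 0.112 want 0.112 [-0.4 -0.2  6. ] [ 0.5939 -0.073   0.1132] 52.4
rel [-0.34 -0.38 -0.05]
0.024076530825217525
```

```bash
python3 - <<'E'
from rob import *
from geo import *
from crop import crop
m.move_to([.45,.21,.30],list(ori(best([.45,.21,.30],1.578))))
t=shot("d3"); s=m.camera("scene")["image"]; np.save("pics/scd3.npy",s); im=[]
N=[.5738,-.0436]
for cam,I,x0,y0,w,h in(("top",t,265,160,52,39),("scene",s,185,155,52,39),("top",t,205,190,52,39),("scene",s,280,160,52,39)):
    sc=780//w; crop(I,x0,y0,w,h,sc,"pics/tmp.png"); a=cv2.imread("pics/tmp.png")
    L=[place(circ(.0315,.086),*N,0)]+[place(circ(.023,.064),.4619,.1437,0),place(tab(.023),.4619,.1437,1.578)]
    for P in L: cv2.polylines(a,[np.int32(((proj(cam,P)+.5-[x0,y0])*sc-.5)*8)],False,(0,255,0),1,0,3)
    im.append(cv2.resize(a,(400,300)))
cv2.imwrite("pics/v7.png",np.vstack([np.hstack(im[:2]),np.hstack(im[2:])])); print(m.get_time())
E
```

```text
54.9167
```

View pics/v7.png

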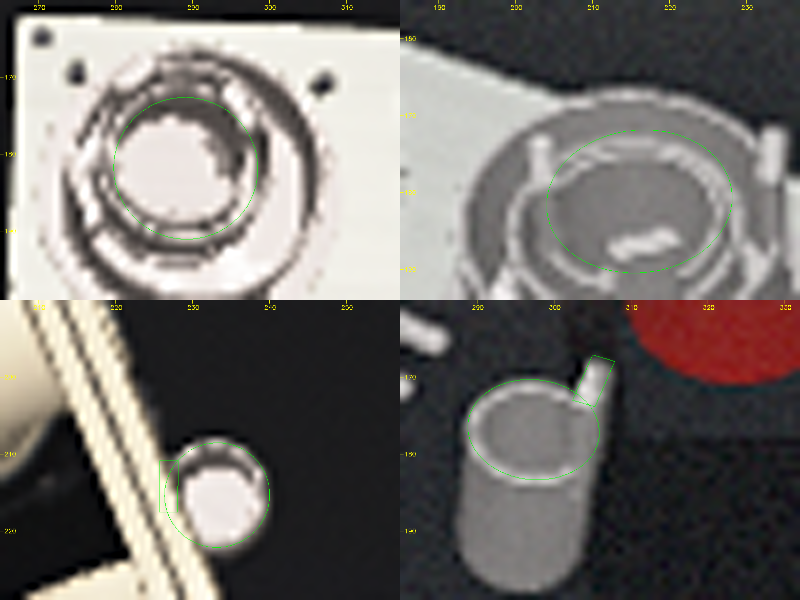

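```bash
python3 - <<'E'
from geo import *
k=400/52
T=lambda X,Y,x0,y0:((X+.5)/k-.5+x0,(Y+.5)/k-.5+y0)
u=np.array([np.cos(-1),np.sin(-1)])*.0275; w=np.array([np.cos(.52),np.sin(.52)])*.036
for n,r,v in(("d top",ray("top",*T(238,96,265,160),.12),u),("d scene",ray("scene",*T(141,144,185,155),.12),u),("c top",ray("top",*T(135,72,265,160),.116),w),("c scene",ray("scene",*T(243,243,185,155),.116),w)):
    print(n,r[:2].round(4),(r[:2]-v).round(4))
print("d rim scene",ray("scene",*T(228,213,185,155),.086)[:2],"d top", ray("top",*T(185,168,265,160),.086)[:2])
E
```

```text
d top [ 0.599  -0.0642] [ 0.5841 -0.0411]
d scene [ 0.5889 -0.0698] [ 0.5741 -0.0466]
c top [ 0.61   -0.0203] [ 0.5788 -0.0381]
c scene [ 0.6115 -0.0221] [ 0.5803 -0.04  ]
d rim scene [ 0.58053803 -0.04459474] d top [ 0.57366108 -0.04350463]
```

```bash
python3 - <<'E'
from rob import *
import rob
rob.NEST=np.array([.579,-.0445])
p=nestcup(.4619,.1437,1.578,.019,np.pi,.116)
s=.004
if insert(p,.116,.176,[(0,0),(s*.7,-s),(-s,0),(0,s),(s,0),(0,-s),(s,s),(-s,-s),(-s,s)]): release()
E
```

```text
width 0.005394266858256179 grip 60.38772225379944 t 56.8833
lift f -1.04 w 0.006
off 0 0 stop z 0.116 want 0.116 [-2.3  0.5  9. ] [ 0.5604 -0.0446  0.1171] 64.7
rel [-0.78  0.07 -0.75]
```

All four cups are nested, each stopping at the expected depth. Next I take the key.

```bash
python3 - <<'E'
from rob import *
psi=np.pi/2+np.pi; x,y=.511,-.375
m.move_to([.5,-.2,.28],list(ori(psi))); m.command_gripper(.045)
m.move_to([x,y,.19],list(ori(psi))); print("j",np.round(m.get_joint_positions(),2))
m.servo_line([x,y,.110],rate=.1); print("f free",np.round(m.get_contact_force(),2))
m.command_gripper(0,40); m.hold(.2); f=m.get_contact_force()
print("w",m.get_width(),np.round(f,2),np.round(m.get_torque(),2),np.round(m.get_position(),4),m.get_time())
E
```

```text
j [-0.65  0.48  1.64  0.    1.02  0.92]
f free [ 0.68 -0.27  0.43]
w 0.01087454166578608 [-1.22 -1.86  5.64] [-0.39  0.26  0.1 ] [ 0.5114 -0.3756  0.1108] 69.65
```

```bash
cat >> rob.py <<'E'
def kori(K): return list(ori(K+1.5*np.pi))
def probe(x,y,ztop,zhome,offs,lim=5,K=None):
    """put the key blade in a slot; creep from just above, trying offsets"""
    for ox,oy in offs:
        z=ztop+.003; m.servo_line([x+ox,y+oy,z],kori(K) if K is not None else None,rate=.08); m.hold(.15); f0=fz()
        while z>zhome-.003:
            z-=.0015; m.servo_line([x+ox,y+oy,z],rate=.05); f=np.array(m.get_contact_force())
            if f[2]-f0>lim and z>zhome+.003 or f[2]-f0>8: break
        print("off",round(ox,4),round(oy,4),"z",round(z,4),"home",zhome,np.round(f,1),np.round(m.get_torque(),2),np.round(m.get_position(),4),round(m.get_time(),1),flush=True)
        if m.get_position()[2]<zhome+.0035: return x+ox,y+oy
    return None
E
python3 - <<'E'
from rob import *
m.command_gripper(0,90)
m.servo_line([.511,-.375,.145],rate=.06); print("lift",np.round(m.get_contact_force(),2))
m.servo_line([.511,-.375,.22],rate=.15)
K=.32
m.move_to([.5665,-.175,.20],kori(K)); print(np.round(m.get_joint_positions(),2),m.get_width())
s=.003
r=probe(.5665,-.175,.139,.123,[(0,0),(s,0),(-s,0),(0,-s),(0,s),(s,-s),(-s,s),(-s,-s),(s,s)],K=K); print(r)
E
```

```text
lift [-0.17  0.78 -1.38]
[-0.32  0.42  1.73 -0.    1.    0.93] 0.009389793594170207
off 0 0 z 0.1225 home 0.123 [-1.9 -0.4 10.1] [ 0.07  0.31 -0.01] [ 0.5669 -0.1753  0.1238] 76.4
(0.5665, -0.175)
```

```bash
python3 - <<'E'
from rob import *
x,y=.5668,-.1752
for K in list(np.arange(.42,1.48,.12))+[1.52,1.56,1.60,1.64,1.68,1.72]:
    m.servo_line([x,y,.123],kori(K),rate=.05); m.hold(.05)
    t=m.get_torque(); f=m.get_contact_force()
    yv=Rn.from_rotvec(m.get_ee_rot()).as_matrix()[:,1]; Ka=(np.arctan2(yv[1],yv[0])-1.5*np.pi)%(2*np.pi)
    print(round(K,2),round(Ka,3),"F",np.round(f,1),"Mz",round(t[2],3),round(m.get_time(),1),flush=True)
    if abs(t[2])>.7: break
E
```

```text
0.42 0.417 F [ 0.4 -0.7  6.5] Mz 0.032 76.7
0.54 0.537 F [-0.2 -1.9  6.6] Mz 0.031 77.0
0.66 0.657 F [-0.9 -0.8  6.6] Mz -0.041 77.3
0.78 0.777 F [-0.8 -1.8  7.3] Mz 0.009 77.6
0.9 0.897 F [-0.5 -1.7  7.8] Mz 0.059 77.9
1.02 1.017 F [ 0.  -1.   7.5] Mz 0.059 78.2
1.14 1.137 F [-1.1 -1.5  7.9] Mz 0.052 78.6
1.26 1.257 F [-1.2 -1.2  8.9] Mz -0.038 78.9
1.38 1.377 F [-1.2 -0.6  7.6] Mz 0.006 79.2
1.52 1.517 F [-2.2 -1.6  8.7] Mz -0.016 79.5
1.56 1.557 F [-1.8 -1.7  7.8] Mz -0.073 79.8
1.6 1.597 F [-2.2 -2.6  8.2] Mz -0.052 80.1
1.64 1.637 F [-1.8 -2.2  7.5] Mz -0.021 80.4
1.68 1.677 F [-1.8 -2.6  8.3] Mz -0.139 80.7
1.72 1.717 F [-2.1 -2.2  8.8] Mz -0.297 81.0
```

```bash
cat > chk.py <<'E'
from rob import *
from geo import *
def armchk():
    s=m.camera("scene")["image"]; t=m.camera("top")["image"]; ax=[.567,-.1747]
    for n,I,cam in(("scene",s,"scene"),("top",t,"top")):
        r=[]
        for W in(.33,.9,1.3,1.45,1.54):
            P=place([[q,w,.029] for q in(.036,.044,.052) for w in(-.004,0,.004)],*ax,W); px=np.round(proj(cam,P)).astype(int)
            r.append(round(float(np.mean([I[v,u].mean() for u,v in px]))))
        print(n,"brightness at arm angles .33 .9 1.3 1.45 1.54:",r)
E
python3 - <<'E'
from chk import *
x,y=.5668,-.1752
for K in(1.75,1.78,1.81,1.84):
    m.servo_line([x,y,.123],kori(K),rate=.05); m.hold(.1); t=m.get_torque(); print(K,"Mz",round(t[2],3),flush=True)
    if abs(t[2])>.7: break
armchk(); print(m.get_time())
E
```

```text
1.75 Mz -0.618
1.78 Mz -0.829
scene brightness at arm angles .33 .9 1.3 1.45 1.54: [143, 139, 80, 83, 92]
top brightness at arm angles .33 .9 1.3 1.45 1.54: [164, 154, 112, 75, 64]
81.8417
```

```bash
python3 - <<'E'
from chk import *
x,y=.5668,-.1752
m.servo_line([x,y,.123],kori(1.57),rate=.05); m.hold(.2); print("relaxed",np.round(m.get_torque(),2),np.round(m.get_contact_force(),1))
m.servo_line([x,y,.150],rate=.05); m.servo_line([x,y,.22],rate=.15); print("w",m.get_width(),np.round(m.get_contact_force(),2))
m.move_to([.511,-.375,.20],kori(0)); armchk()
s=.0025
r=probe(.511,-.375,.126,.110,[(0,0),(s,0),(-s,0),(0,-s),(0,s),(s,-s),(-s,s),(-s,-s),(s,s)],K=0); print(r)
E
```

```text
relaxed [-0.13  0.42 -0.03] [-1.5 -0.6  7.5]
w 0.0093490846067277 [-0.23 -0.52 -2.24]
scene brightness at arm angles .33 .9 1.3 1.45 1.54: [201, 189, 105, 114, 118]
top brightness at arm angles .33 .9 1.3 1.45 1.54: [235, 236, 170, 107, 95]
off 0 0 z 0.1095 home 0.11 [-0.4 -2.5 10.3] [-0.68  0.21  0.03] [ 0.5113 -0.3755  0.1109] 89.4
(0.511, -0.375)
```

```bash
python3 - <<'E'
from chk import *
m.command_gripper(.045); m.hold(.2); p=m.get_position(); m.servo_line([p[0],p[1],.24],rate=.1); m.move_to([.38,-.2,.35],kori(0)); m.hold(.5)
t=m.camera("top")["image"]; s=m.camera("scene")["image"]; t0=np.load("pics/top0.npy"); s0=np.load("pics/scene0.npy"); ax=[.567,-.1747]
for cam,I,W0 in(("top",t,0),("scene",s,0),("top",t0,1),("scene",s0,1)):
    A=np.arange(1.1,2.0,.05) if not W0 else np.arange(-.1,.8,.05)
    pr=[]
    for a in A:
        px=proj(cam,place([[r,0,.029] for r in np.arange(.034,.056,.002)],*ax,a)).astype(np.float32)
        pr.append(cv2.remap(I.astype(np.float32).mean(2),px[:,0],px[:,1],cv2.INTER_LINEAR).mean())
    print(cam,"start" if W0 else "now",round(A[0],2),np.round(pr).astype(int).tolist())
# key and bystanders unchanged?
for n,cam,a,b,P in(("key top","top",t0,t,[.512,-.375,.09]),("key scene","scene",s0,s,[.511,-.375,.07])):
    u,v=np.round(proj(cam,P)[0]).astype(int); print(n,np.abs(a[v-10:v+11,u-8:u+9].astype(int)-b[v-10:v+11,u-8:u+9]).mean())
np.save("pics/topF.npy",t); np.save("pics/sceneF.npy",s)
d=np.abs(s.astype(int)-s0).max(2)>40; n,l,st,c=cv2.connectedComponentsWithStats(d.astype(np.uint8))
print([(*st[i][:5],) for i in range(1,n) if st[i][4]>25]); print(m.get_time())
E
```

```text
top now 1.1 [238, 236, 230, 215, 180, 136, 102, 93, 94, 96, 97, 92, 88, 96, 139, 193, 225, 237]
scene now 1.1 [148, 123, 105, 95, 95, 101, 104, 108, 115, 121, 121, 121, 142, 170, 185, 186, 187, 193]
top start -0.1 [234, 230, 224, 204, 163, 113, 91, 91, 93, 94, 94, 92, 89, 107, 155, 202, 224, 233]
scene start -0.1 [191, 191, 185, 165, 130, 104, 102, 104, 104, 103, 105, 95, 90, 105, 140, 182, 192, 190]
key top 18.48739495798319
key scene 9.278244631185808
[(np.int32(153), np.int32(0), np.int32(55), np.int32(12), np.int32(321)), (np.int32(274), np.int32(0), np.int32(32), np.int32(30), np.int32(741)), (np.int32(333), np.int32(0), np.int32(28), np.int32(39), np.int32(714)), (np.int32(317), np.int32(20), np.int32(12), np.int32(14), np.int32(39)), (np.int32(170), np.int32(24), np.int32(4), np.int32(15), np.int32(31)), (np.int32(190), np.int32(29), np.int32(5), np.int32(14), np.int32(41)), (np.int32(328), np.int32(39), np.int32(14), np.int32(5), np.int32(27)), (np.int32(493), np.int32(50), np.int32(19), np.int32(29), np.int32(283)), (np.int32(322), np.int32(65), np.int32(17), np.int32(10), np.int32(94)), (np.int32(260), np.int32(68), np.int32(37), np.int32(32), np.int32(325)), (np.int32(304), np.int32(75), np.int32(31), np.int32(32), np.int32(415)), (np.int32(184), np.int32(116), np.int32(26), np.int32(19), np.int32(269)), (np.int32(180), np.int32(166), np.int32(57), np.int32(47), np.int32(1510)), (np.int32(288), np.int32(167), np.int32(20), np.int32(31), np.int32(446)), (np.int32(328), np.int32(180), np.int32(34), np.int32(39), np.int32(1020)), (np.int32(168), np.int32(185), np.int32(12), np.int32(15), np.int32(115)), (np.int32(276), np.int32(207), np.int32(55), np.int32(57), np.int32(2504)), (np.int32(194), np.int32(210), np.int32(28), np.int32(9), np.int32(35)), (np.int32(351), np.int32(220), np.int32(30), np.int32(35), np.int32(798))]
93.0417
```

```bash
python3 - <<'E'
from chk import *
ok=True
for cam,P in(("top",[.512,-.375,.09]),("scene",[.511,-.375,.06])):
    a,b=[cv2.cvtColor(np.load(f"pics/{cam}{k}.npy"),cv2.COLOR_RGB2GRAY) for k in("0","F")]
    u,v=np.round(proj(cam,P)[0]).astype(int); T=a[v-12:v+13,u-10:u+11]; S=b[v-18:v+19,u-16:u+17]
    r=cv2.matchTemplate(S,T,cv2.TM_CCOEFF_NORMED); _,mx,_,loc=cv2.minMaxLoc(r); sh=(loc[0]-6,loc[1]-6); print(cam,"match",round(mx,3),"shift",sh,"at0",round(float(r[6,6]),3))
    ok&=max(map(abs,sh))<=1 and mx>.8
if ok: print(m.sign_off())
E
```

```text
top match 0.766 shift (0, 0) at0 0.766
scene match 0.978 shift (0, 0) at0 0.978
```

```bash
python3 -c "
from rig import manip as m
print(m.sign_off())"
```

```text
the job is handed in; nothing more can be done
None
```

I handed the job in at about 93 s of robot time: cup_a on the travel base, cups c, d and e nested in it (cup_b absent), the hold-down closed with the key and the key back home in its stand; depths, forces and image checks agreed, but I had no pictures left for a final look.

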